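Lock the crank handle of a mobile-shelf drive unit

ROBOT

A 6-joint arm with a two-finger parallel gripper is mounted at the origin on the work surface. World frame = base frame: x ahead of the robot, y to its left, z up, the work surface at z = 0. Lengths are in m, angles in degrees, forces in N, time in s.
With the tool pointing down it reaches from about 0.275 to 0.875 m from the base axis. Payload 12.5 kg.
Tool frame: the origin (TCP) lies midway between the tips of the shut fingers; the grasp point (between the pads) lies 19 mm behind it; z points along the fingers, y is the line along which they close (so a half turn about z gives the same grasp; the last joint's range is limited). The gripper opens to 85 mm and grips with 20 to 120 N. Pads are 22 mm wide; open, the fingers measure 114 mm over their backs; the gripper's body (76 mm by 85 mm) begins 54 mm behind the grasp point. The pads swing forward as they close: fully open they stand 13 mm farther back than shut.
Start: joints at [-68.446, 20.094, 94.641, -0, 65.266, -4.847], TCP at [0.245, -0.493, 0.231] pointing down, gripper open.
Joint ranges: [-157.81, 157.81], [-45, 120.19], [0.68, 151.7], [-89.99, 269.99], [4.06, 180], [-164.3, 164.3]. Speed limits (degrees/s): [127.2, 127.2, 159.86, 180, 180, 180].

INTERFACE

Orientations are given as a 3x3 rotation matrix whose columns are the frame's x, y, z axes.
In Python, from station import bot gives the robot as it stands.
- The arm moves only by the tool carry_out, never from a script. Its argument "plan" is a list of rows, each a list of 7 numbers: the shift along the tool's x, y, z in mm, then the turn, a rotation vector about the tool's x, y, z in degrees, then the closure, from 0 (fully open) to 1 (shut). A call has 1 to 8 rows; each row shifts and turns the commanded pose from where the row before left it, along the tool's axes as they then stand; what a row does not reach is not made up. A row lasts 1/8 s, in which the tool goes at most 62.5 mm and 10.7 degrees, less where a joint would pass 70% of its speed; a pose out of reach is approached as far as the arm can. A call with a gripper value outside its range is refused whole. The fingers move at their own pace and stop on an object; "force" is the grip in N (left out, the last holds). Time passes only in rows, so rows that do not move let the fingers close. It gives the time, the measured TCP pose, the force, the opening and the grip force at its end, in the units of the state.
- bot.state(): the state, without advancing time (a new reading comes with each control period).
- bot.capture(name): name is "scene" or "top" or "wrist"; returns a dict with "frame" (400x640x3 uint8, blue, green, red), "depth" (400x640 float32, m along the optical axis (not along the pixel's ray), 0 where there is no reading), "fx", "fy", "cx", "cy" (pixels), "cam_to_world" (4x4, takes a point from camera to world coordinates). Camera axes: x right, y up, looking along -z (the intrinsics and any distortion apply to the point x, -y, -z); pixel columns grow to the right and rows downward; lengths in m; the calibration is good to about 2 mm. A picture is of the moment at which its call begins.
- bot.job_done(): hands the job in; it is judged then, once.
The state is a dict: "t": time; "joint_positions": joint angles; "joint_velocities": joint speeds; "tau": joint torques, N m; "tool_pos": TCP position; "ee_rot": TCP orientation; "contact_force": force on the tool from outside, world axes, zero at the start; "moment": the same for the moment, N m; "finger_gap": finger opening in m; "grip_force": force on a finger pad.
Only numpy, scipy, OpenCV 4.12 (cv2) and the standard library are available. Lean on these libraries where they do the work, as an engineer would, in place of code of your own. Each camera call takes 0.05 s, during which the arm holds its last target. There are 200 camera calls.

TASK

The drive unit of a mobile archive shelf lies face up on the bench. With a fingertip, push its crank handle round by an arm until the forked end faces the steel locking slide, then push the slide along its guide until its tongue is fully home in the fork. Only push: the slide must stay down on the panel, not be lifted, and the loose things standing around must stay where they are.

Things in the scene. Friction and masses are not known exactly. Their poses are not given: they have to be found in the camera images.
- unit: grey painted panel 250 (x) by 435 (y) by 30 mm, fixed to the bench. Origin: on the handle's vertical axis, at bench level; panel top at z = 30 mm, panel from y = -150 to +285 mm. The slide's guide: two fixed dark rails 8 mm high on the panel, along y from 145 to 230 mm, 43 mm apart inside, centred on x = 0
- handle (a joint): turn of the white two-armed crank about the unit's z, counter-clockwise from above, rad. At 0 and 2 pi the forked arm points along the unit's +y, at the slide; at pi the ball arm does. Starts anywhere from 0.8 to 5.48; stops at -0.6 and 6.9; either way will do. Friction 0.15 N m, stays where left. Hub 56 mm wide, top 34 mm above the panel. Arms lie 6 to 22 mm above the panel
- fork_mouth (a point): point in the slot of the forked arm, 110 mm from the axis, 14 mm above the panel. That arm is 24 mm wide, from 68 mm out a 46 mm wide fork; its open-ended slot is 26 mm wide, slot bottom 82 mm and prong ends 121 mm from the axis
- ball (a point): centre of the black ball knob, 38 mm across, on top of the ball arm, 112 mm from the axis and 46 mm above the panel. The ball arm is straight, 24 mm wide, on the other side of the hub from the forked arm, with a round end 126 mm from the axis
- slide: loose steel slide, about 0.45 kg, on the panel between the rails (1.5 mm play each side), axes parallel to the unit's. Origin: underside centre of its body, 40 (x) by 55 (y) by 16 mm high. At its +y end a full-width wall 10 mm thick rises to 45 mm above the panel; push on its outer face, y = +27.5 mm. A few N move it. Origin starts 208 to 228 mm from the handle's axis, fully home about 150
- tongue_tip (a point): rounded tip of the slide's tongue, 67.5 mm from the slide's origin towards -y, 8 mm above the panel. The tongue is 16 mm wide, 16 mm high, 40 mm long; fully home its tip touches the slot's bottom
- spare_knob: loose black ball-shaped spare knob standing on the panel, 38 mm wide, 43 mm high; origin under its centre; to be left alone
- spacer: loose steel tube standing on the panel, 32 mm outside diameter, 30 mm high; origin under its centre; to be left alone
- pin: loose steel pin standing on a panel corner beside the handle's sweep, 14 mm thick, 22 mm wide head, 34 mm high; origin under its centre; to be left alone
- mug: loose white mug on the table, 80 mm wide, 95 mm high; origin under its centre; to be left alone
- oil: loose oil bottle on the table, 52 mm wide, 150 mm high; origin under its centre; to be left alone
- screwdriver: loose screwdriver lying on the table along its own x; to be left alone
- wrench: loose wrench lying on the table along its own x; to be left alone
Things that resemble listed ones, but are neither listed nor needed, are in the scene too. There is more than one size of the slide; the one meant has the size given above.

How it is judged (in metres and radians):
On the way, in this order (a step that is already met when the one before it is completed fails the run):
1. the handle's forked end faces the slide (x of fork_mouth in the frame of unit between -0.013 and 0.013 m and y of fork_mouth in the frame of unit above 0.05 m), for 0.1 s.
2. the slide's tongue is home in the fork (all of step 1 and y of tongue_tip in the frame of unit below 0.09 m and x of tongue_tip in the frame of unit between -0.012 and 0.012 m and z of slide in the frame of unit below 0.034 m), for 0.2 s.
At the end, for the whole second after the job is handed in: The fork's slot faces the slide (slot point within 13 mm of the guide's centre line), the tongue's tip is within 8 mm of the slot's bottom and within 12 mm of the centre line, the slide lies flat on the panel, and handle and slide are at rest (all of step 2 and linear speed of slide below 0.01 m/s and velocity of joint handle between -0.05 and 0.05 rad/s); the robot touches nothing.
It fails at once if the slide is lifted or tipped off the panel (z of slide in the frame of unit above 0.042 m or angle between slide's own z axis and vertical above 0.2 rad).
It fails at once if a bystander is moved more than 30 mm (distance of any of spare_knob, spacer, pin, mug, oil, screwdriver, wrench from where it was at the start of the episode above 0.03 m).
It fails at once if a bystander standing on the panel is knocked over (angle between any of spare_knob, spacer, pin's own z axis and vertical above 0.6 rad).
It also fails if it takes over 58 s, if anything falls off the work surface, if the arm or the gripper's body presses on something with over 40 N, if the wrist force passes 120 N, or if a joint passes its speed limit or range.

## Working session

There is one attempt and no reset: what is moved stays moved. The work goes in short steps, Python scripts to look and compute and a tool call to move; the robot and the scene stay as the last step left them, time stands still between calls to the robot, and variables do not carry over. Pictures are saved under pics/ and viewed, at most 10 in all, crops included, and the job is handed in when it is done.

Besides the shell and the picture viewer there is one more tool, called after "Emit:" by a JSON object that holds its "op" and its "data". carry_out: Moves the arm, as the interface text tells. Its arguments: {"type":"object","properties":{"plan":{"type":"array"},"force":{"type":"number"}},"required":["plan"]}

```bash
mkdir -p pics
python3 - <<'E'
from station import bot
import cv2,numpy as np,pickle
d={n:bot.capture(n) for n in("top","scene")}
pickle.dump(d,open("c0.pkl","wb"))
for n in d:
    cv2.imwrite(f"pics/{n}0.png",d[n]["frame"]); print(n,d[n]["fx"],d[n]["cx"],d[n]["cy"],d[n]["cam_to_world"].round(3).tolist(),[k for k in d[n]])
print(bot.state())
E
```

```text
top 493.54111510708856 320.90184491101866 192.58414028695066 [[-0.017, 0.991, -0.132, 0.362], [-1.0, -0.017, 0.003, -0.03], [0.001, 0.132, 0.991, 1.576], [0.0, 0.0, 0.0, 1.0]] ['frame', 'depth', 'fx', 'fy', 'cx', 'cy', 'cam_to_world']
scene 388.93677195550447 319.75072332483734 195.9046233553209 [[0.034, -0.5, 0.866, 1.485], [0.999, 0.039, -0.017, -0.05], [-0.025, 0.865, 0.501, 0.64], [0.0, 0.0, 0.0, 1.0]] ['frame', 'depth', 'fx', 'fy', 'cx', 'cy', 'cam_to_world']
{'t': 0.1, 'joint_positions': array([-6.84455826e+01,  2.01213385e+01,  9.46724874e+01, -4.21297959e-04,
        6.52640793e+01, -4.84556839e+00]), 'joint_velocities': array([-0.03513358, -0.13897555, -0.1781597 , -0.0365977 ,  0.02831788,
        0.05399891]), 'tau': array([ 7.21898286e-04, -5.06837511e+01, -2.91877860e+01, -7.00782016e-05,
        2.71191064e-03,  1.84164151e-05]), 'tool_pos': array([ 0.24447976, -0.49235805,  0.23081669]), 'ee_rot': array([[ 8.95710516e-01,  4.44637526e-01, -3.77503490e-04],
       [ 4.44637680e-01, -8.95710028e-01,  9.37507506e-04],
       [ 7.87173568e-05, -1.00758761e-03, -9.99999489e-01]]), 'contact_force': array([-0.44037904,  0.12684278,  0.50910217]), 'moment': array([ 0.00245888,  0.02568535, -0.01229605]), 'grip_force': 0.0, 'finger_gap': 0.08549613372285339}
```

View pics/top0.png

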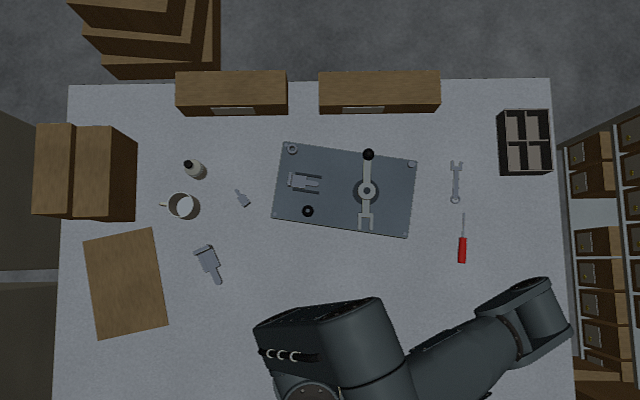

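View pics/scene0.png

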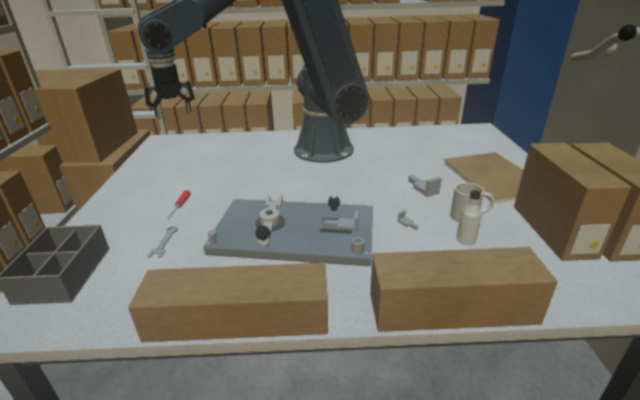

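The top view shows the panel (corners about (283,142), (418,160), (407,238), (271,218)) and the hub at (367,190). The fork is at (365,222) pointing down, the ball at (368,154) and the slide near (305,181). The spacer is at (292,149), the spare knob at (307,211) and the pin at (411,163). The scene view agrees with this.

```bash
cat > h.py <<'E'
import numpy as np,cv2
def ray(c,u,v,z):
    T=c["cam_to_world"]; d=T[:3,:3]@np.array([(u-c["cx"])/c["fx"],-(v-c["cy"])/c["fy"],-1.]); o=T[:3,3]
    return o+d*(z-o[2])/d[2]
E
python3 - <<'E'
from h import *; import pickle
c=pickle.load(open("c0.pkl","rb"))["top"]; f=c["frame"]
# panel mask by colour, within ROI
hsv=cv2.cvtColor(f,cv2.COLOR_BGR2HSV); print(hsv[200,335],f[200,335],f[230,250],f[215,365])
m=(hsv[...,1]>40)&(hsv[...,2]<170); m[:130]=0;m[245:]=0;m[:,:262]=0;m[:,425:]=0
m=cv2.morphologyEx(m.astype(np.uint8),cv2.MORPH_OPEN,np.ones((3,3)))
cs,_=cv2.findContours(m,0,2); k=max(cs,key=cv2.contourArea)
P=np.array([ray(c,u,v,.03)[:2] for u,v in k[:,0].astype(float)],np.float32)
r=cv2.minAreaRect(P); B=cv2.boxPoints(r); print(r,B)
for n,u,v,z in[("hub",367,190,.064),("fork",365,222,.052),("ball",368,154,.076)]: print(n,ray(c,u,v,z))
g=cv2.resize(f[130:250,260:430],None,fx=4.7,fy=4.7,interpolation=cv2.INTER_CUBIC)
cv2.imwrite("pics/crop.png",cv2.convertScaleAbs(g,alpha=1.6))
E
```

```text
[104  52  84] [84 76 67] [131 125 121] [116 113 105]
((0.5930203199386597, -0.03391237556934357), (0.27515867352485657, 0.24481086432933807), 80.31893157958984) [[ 0.4492222  -0.14894831]
 [ 0.69054675 -0.19011661]
 [ 0.73681843  0.08112356]
 [ 0.4954939   0.12229186]]
hub [ 0.5692782  -0.17733008  0.064     ]
fork [ 0.47123889 -0.16937397  0.052     ]
ball [ 0.68012563 -0.18258064  0.076     ]
```

View pics/crop.png

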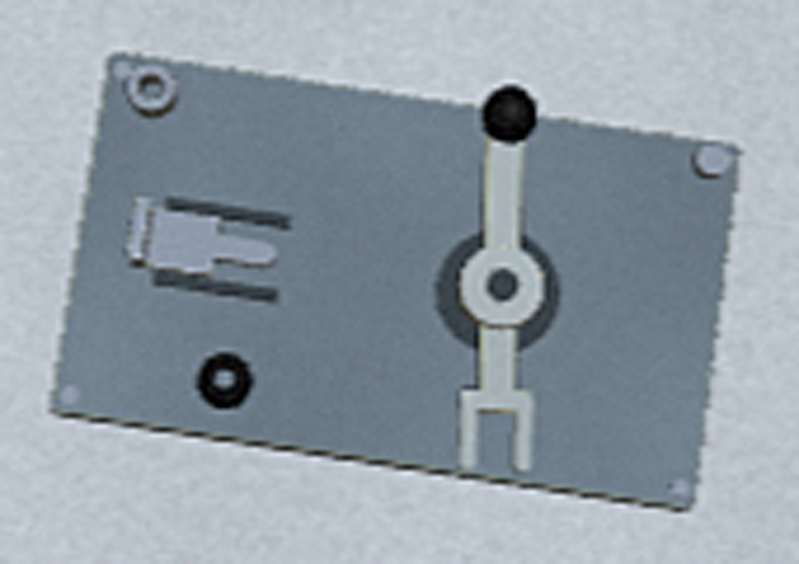

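The crop shows everything clearly. The fork points to image-down, about +90° from home, so it needs a clockwise push of about 80–90°. The slide's tongue points right and its wall is at crop (140,230). The knob (225,380) and pin (712,160) look outside the sweep.

Run:
```python
from h import *; import pickle
from station import bot
c=pickle.load(open("c0.pkl","rb"))["top"]
q=lambda u,v,z: ray(c,260-.4+u/4.7,130-.4+v/4.7,z)[:2]
K=[q(107,55,.03),q(740,148,.03),q(690,510,.03),q(52,410,.03)] # +x+y, +x-y, -x-y, -x+y
n=np.linalg.norm
print("sides",[n(K[i]-K[(i+1)%4]).round(4) for i in range(4)])
y=(K[0]-K[1])/n(K[0]-K[1])+(K[3]-K[2])/n(K[3]-K[2]); y/=n(y); x=np.array([y[1],-y[0]])
hub=q(502,285,.064); ctr=sum(K)/4-y*.0675
print("yaw",np.degrees(np.arctan2(x[1],x[0])),"hub",hub,"from panel",ctr)
o=(hub+ctr)/2; np.savez("unit.npz",x=x,y=y,o=o)
U=lambda p:(np.array([(p-o)@x,(p-o)@y])*1000).round(1)
for nm,p in dict(forkmid=q(496,467,.052),root=q(496,395,.052),ball=q(510,113,.076),wall_out=(q(133,198,.075)+q(128,264,.075))/2,tip=q(275,253,.046),railA=(q(290,222,.038)),railB=q(277,296,.038),knob=q(225,380,.06),spacer=q(151,90,.06),pin=q(712,160,.064)).items(): print(nm,p.round(4),U(p),n(U(p)).round(0))
s=bot.state(); R=s["ee_rot"]; print(s["tool_pos"],"tool yaw",np.degrees(np.arctan2(R[1,0],R[0,0])))
```

```text
sides [np.float64(0.4347), np.float64(0.2478), np.float64(0.4298), np.float64(0.2449)]
yaw -9.699776958872867 hub [ 0.56856585 -0.1754794 ] from panel [ 0.56727127 -0.17453925]
forkmid [ 0.4497 -0.1692] [-117.5  -14.1] 118.0
root [ 0.4971 -0.1705] [-70.5  -7.5] 71.0
ball [ 0.6812 -0.183 ] [113.   11.3] 114.0
wall_out [0.607  0.0679] [ -2.4 246. ] 246.0
tip [ 0.5951 -0.0265] [  1.8 151. ] 151.0
railA [ 0.6172 -0.0369] [ 25.3 144.5] 147.0
railB [ 0.5673 -0.0273] [-25.5 145.5] 148.0
knob [0.5093 0.0077] [-88.5 170.2] 192.0
spacer [0.7044 0.0544] [ 95.8 249.1] 267.0
pin [ 0.6498 -0.3171] [ 104.6 -126.3] 164.0
[ 0.24447976 -0.49235805  0.23081669] tool yaw 26.400160038684522
```

Emit:
{"op": "carry_out", "data": {"plan": [[0, 0, 0, 0, 0, 9, 1], [0, 0, 0, 0, 0, 9, 1], [0, 0, 0, 0, 0, 9, 1], [0, 0, 0, 0, 0, 9, 1], [30, -45, 0, 0, 0, 0, 1], [30, -45, 0, 0, 0, 0, 1], [30, -45, 0, 0, 0, 0, 1], [30, -45, 0, 0, 0, 0, 1]], "force": 40}}

```text
t: 1.1
tool_pos: [0.3938, -0.3337, 0.2311]
ee_rot: [[0.986, -0.167, -0.0], [-0.167, -0.986, 0.0], [-0.0, -0.0, -1.0]]
contact_force: [1.0, -0.6, 0.0]
finger_gap: 0.0004
grip_force: 0.0
```

```bash
cat >> h.py <<'E'
def where(s):
    u=np.load("unit.npz"); p=s["tool_pos"][:2]-u["o"]; R=s["ee_rot"]
    return "unit mm",(p@u["x"]*1e3).round(1),(p@u["y"]*1e3).round(1),"z",(s["tool_pos"][2]*1e3).round(1),"yaw rel",(np.degrees(np.arctan2(R[1,0],R[0,0]))+9.7).round(2),"F",s["contact_force"].round(1),"gap",round(s["finger_gap"],4),"t",s["t"]
E
python3 -c "
from h import *
from station import bot
print(where(bot.state()))"
```

```text
('unit mm', np.float64(-144.9), np.float64(-185.7), 'z', np.float64(231.1), 'yaw rel', np.float64(0.09), 'F', array([ 1. , -0.6,  0. ]), 'gap', 0.0004, 't', 1.1)
```

Emit:
{"op": "carry_out", "data": {"plan": [[28, -50, 0, 0, 0, 0, 1], [29, -50, 0, 0, 0, 0, 1], [0, 0, 50, 0, 0, 0, 1], [0, 0, 50, 0, 0, 0, 1], [0, 0, 50, 0, 0, 0, 1], [0, 0, 25, 0, 0, 0, 1], [0, 0, 15, 0, 0, 0, 1], [0, 0, 0, 0, 0, 0, 1]]}}

```text
t: 2.1
tool_pos: [0.4656, -0.2459, 0.0409]
ee_rot: [[0.986, -0.167, -0.001], [-0.167, -0.986, 0.001], [-0.001, -0.0, -1.0]]
contact_force: [-0.1, 0.8, -0.1]
finger_gap: -0.0001
grip_force: 0.0
```

```bash
python3 -c "
from h import *
from station import bot
print(where(bot.state()))
c=bot.capture('top');cv2.imwrite('pics/a.png',cv2.resize(c['frame'][110:270,240:450],None,fx=3.8,fy=3.8))"
```

```text
('unit mm', np.float64(-89.0), np.float64(-87.1), 'z', np.float64(40.9), 'yaw rel', np.float64(0.1), 'F', array([-0.1,  0.8, -0.1]), 'gap', -0.0001, 't', 2.1)
```

View pics/a.png

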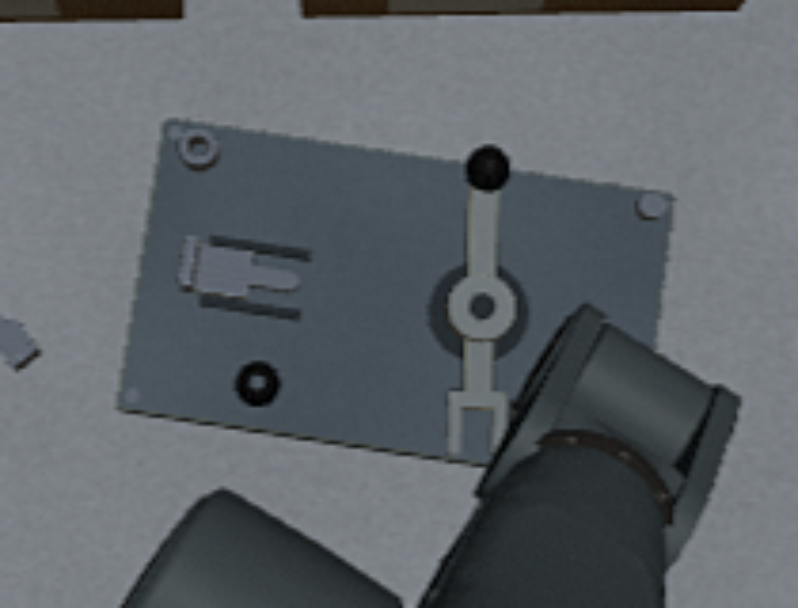

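The arm masks the fingertip, but the fork, pin and knob are unchanged. The fingertip is about 40 mm from the fork's side, so I start pushing.

Emit:
{"op": "carry_out", "data": {"plan": [[-2, -16, 0, 0, 0, 0, 1], [-2, -16, 0, 0, 0, 0, 1], [-2, -17, 0, 0, 0, 0, 1], [-3.5, -12, 0, 0, 0, 0, 1], [-3.5, -12, 0, 0, 0, 0, 1], [-0.5, -12.5, 0, 0, 0, 0, 1], [-0.5, -13, 0, 0, 0, 0, 1], [0, 0, 0, 0, 0, 0, 1]]}}

```text
t: 3.15
tool_pos: [0.4683, -0.1456, 0.0412]
ee_rot: [[0.986, -0.166, -0.001], [-0.166, -0.986, 0.0], [-0.001, -0.0, -1.0]]
contact_force: [-0.0, -0.4, -0.7]
finger_gap: -0.0002
grip_force: 0.0
```

```bash
cat > fork.py <<'E'
from h import *
from station import bot
print(where(bot.state()))
c=bot.capture('top'); u=np.load('unit.npz'); hsv=cv2.cvtColor(c['frame'],cv2.COLOR_BGR2HSV)
# black ball centre -> handle angle
m=(hsv[...,2]<45).astype(np.uint8); m[:130]=0; m[250:]=0; m[:,:270]=0; m[:,425:]=0
k,l,st,ce=cv2.connectedComponentsWithStats(m)
for i in range(1,k):
    if 20<st[i,4]<250:
        p=ray(c,*ce[i],.076)[:2]-u['o']; a=np.array([p@u['x'],p@u['y']])*1e3
        print(st[i,4],a.round(1),'r',np.linalg.norm(a).round(1),'theta if ball',np.degrees(np.arctan2(a[0],-a[1])).round(1))
cv2.imwrite('pics/b.png',cv2.resize(c['frame'][110:270,240:450],None,fx=3.8,fy=3.8))
E
python3 fork.py
```

```text
('unit mm', np.float64(-103.2), np.float64(12.2), 'z', np.float64(41.2), 'yaw rel', np.float64(0.16), 'F', array([-0. , -0.4, -0.7]), 'gap', -0.0002, 't', 3.15)
112 [100.3 -51.7] r 112.8 theta if ball 62.7
94 [-90.7 169.5] r 192.3 theta if ball -151.9
61 [-79.7 -65.5] r 103.2 theta if ball -50.6
```

Emit:
{"op": "carry_out", "data": {"plan": [[3.5, -13, 0, 0, 0, 0, 1], [3.5, -13, 0, 0, 0, 0, 1], [7, -12, 0, 0, 0, 0, 1], [7, -12, 0, 0, 0, 0, 1], [10, -10, 0, 0, 0, 0, 1], [10, -10, 0, 0, 0, 0, 1], [0, 0, 0, 0, 0, 0, 1]]}}

```text
t: 4.08
tool_pos: [0.5215, -0.0838, 0.0413]
ee_rot: [[0.986, -0.166, 0.001], [-0.166, -0.986, -0.0], [0.001, -0.0, -1.0]]
contact_force: [-0.1, -0.6, 0.5]
finger_gap: -0.0
grip_force: 0.0
```

```bash
python3 fork.py
```

```text
('unit mm', np.float64(-61.2), np.float64(82.0), 'z', np.float64(41.3), 'yaw rel', np.float64(0.15), 'F', array([-0.1, -0.6,  0.5]), 'gap', -0.0, 't', 4.075)
113 [  33.3 -107.6] r 112.6 theta if ball 17.2
39 [-27.2  21.3] r 34.6 theta if ball -128.1
27 [-29.8 128. ] r 131.4 theta if ball -166.9
82 [-90.6 171.7] r 194.2 theta if ball -152.2
```

Emit:
{"op": "carry_out", "data": {"plan": [[6, -3, 0, 0, 0, 0, 1], [6, -3, 0, 0, 0, 0, 1], [6, -3, 0, 0, 0, 0, 1], [5, -3, 0, 0, 0, 0, 1], [2, 0, 0, 0, 0, 0, 1], [0, 0, 0, 0, 0, 0, 1]]}}

```text
t: 4.88
tool_pos: [0.5474, -0.0768, 0.0413]
ee_rot: [[0.986, -0.167, 0.001], [-0.167, -0.986, -0.0], [0.001, -0.0, -1.0]]
contact_force: [0.1, 0.7, -0.1]
finger_gap: 0.0001
grip_force: 0.0
```

```bash
python3 fork.py
```

```text
('unit mm', np.float64(-36.8), np.float64(93.4), 'z', np.float64(41.3), 'yaw rel', np.float64(0.1), 'F', array([ 0.1,  0.7, -0.1]), 'gap', 0.0001, 't', 4.875)
43 [  3.1 141.5] r 141.5 theta if ball 178.8
36 [-0.9 35.9] r 35.9 theta if ball -178.6
116 [   5.8 -112.9] r 113.0 theta if ball 2.9
38 [-89.7 179. ] r 200.2 theta if ball -153.4
```

Emit:
{"op": "carry_out", "data": {"plan": [[2, 0, 0, 0, 0, 0, 1], [2, 0, 0, 0, 0, 0, 1], [1, 0, 0, 0, 0, 0, 1], [0, 0, 0, 0, 0, 0, 1], [-20, 0, 0, 0, 0, 0, 1], [0, 0, -50, 0, 0, 0, 1], [0, 0, -50, 0, 0, 0, 1], [0, 0, -20, 0, 0, 0, 1]]}}

```text
t: 5.92
tool_pos: [0.5336, -0.0746, 0.1644]
ee_rot: [[0.986, -0.167, 0.005], [-0.167, -0.986, -0.001], [0.005, 0.0, -1.0]]
contact_force: [0.4, -0.5, -0.1]
finger_gap: -0.0002
grip_force: 0.0
```

```bash
python3 fork.py
```

```text
('unit mm', np.float64(-50.7), np.float64(93.2), 'z', np.float64(164.4), 'yaw rel', np.float64(0.1), 'F', array([ 0.4, -0.5, -0.1]), 'gap', -0.0002, 't', 5.925)
114 [   0.3 -112.5] r 112.5 theta if ball 0.2
```

View pics/b.png

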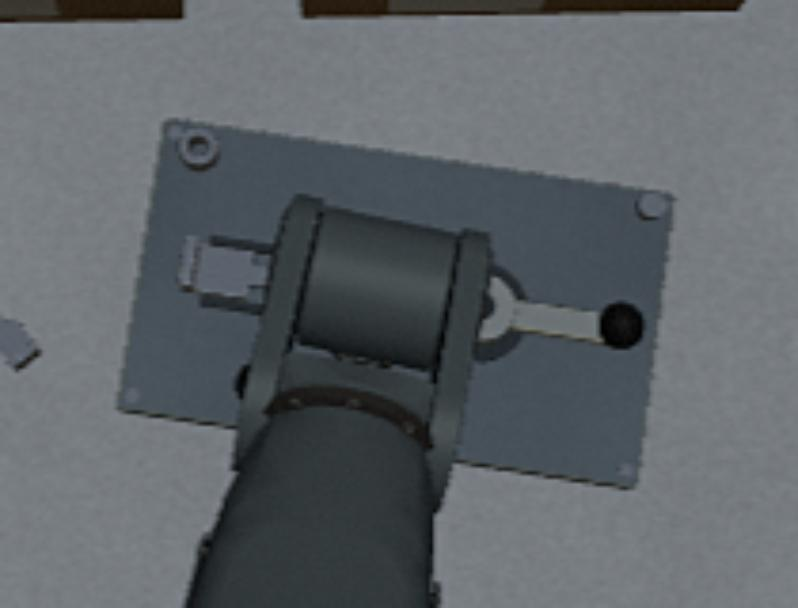

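The handle is now at about 0.2°, with the ball opposite the slide at (621,325). The slide is still in its guide and the spacer and pin are untouched. Next I go behind the slide's wall.

Emit:
{"op": "carry_out", "data": {"plan": [[13, -47, 0, 0, 0, 0, 1], [13, -47, 0, 0, 0, 0, 1], [13, -47, 0, 0, 0, 0, 1], [12, -47, 0, 0, 0, 0, 1], [0, 0, 50, 0, 0, 0, 1], [0, 0, 50, 0, 0, 0, 1], [0, 0, 22, 0, 0, 0, 1], [0, 0, 0, 0, 0, 0, 1]]}}

```text
t: 6.98
tool_pos: [0.6129, 0.1024, 0.0371]
ee_rot: [[0.986, -0.167, -0.003], [-0.167, -0.986, -0.0], [-0.003, 0.001, -1.0]]
contact_force: [-0.5, -0.0, -0.0]
finger_gap: 0.0002
grip_force: 0.0
```

```bash
python3 fork.py
```

```text
('unit mm', np.float64(-2.4), np.float64(281.1), 'z', np.float64(37.1), 'yaw rel', np.float64(0.1), 'F', array([-0.5, -0. , -0. ]), 'gap', 0.0002, 't', 6.975)
114 [   0.3 -112.5] r 112.5 theta if ball 0.2
93 [-90.9 169.6] r 192.4 theta if ball -151.8
```

Emit:
{"op": "carry_out", "data": {"plan": [[2, 8, -4, 0, 0, 0, 1], [0, 10, 0, 0, 0, 0, 1], [0, 10, 0, 0, 0, 0, 1], [0, 10, 0, 0, 0, 0, 1], [0, 10, 0, 0, 0, 0, 1], [0, 10, 0, 0, 0, 0, 1], [0, 10, 0, 0, 0, 0, 1], [0, 0, 0, 0, 0, 0, 1]]}}

```text
t: 8.02
tool_pos: [0.6043, 0.0343, 0.043]
ee_rot: [[0.986, -0.167, -0.001], [-0.167, -0.986, -0.0], [-0.001, 0.001, -1.0]]
contact_force: [-0.5, -0.6, 0.4]
finger_gap: -0.0002
grip_force: 0.0
```

```bash
python3 fork.py
```

```text
('unit mm', np.float64(0.6), np.float64(212.4), 'z', np.float64(43.0), 'yaw rel', np.float64(0.06), 'F', array([-0.5, -0.6,  0.4]), 'gap', -0.0002, 't', 8.025)
50 [ 48.4 154.1] r 161.5 theta if ball 162.6
55 [ 27.8 285.7] r 287.0 theta if ball 174.4
114 [   0.3 -112.5] r 112.5 theta if ball 0.2
```

View pics/b.png

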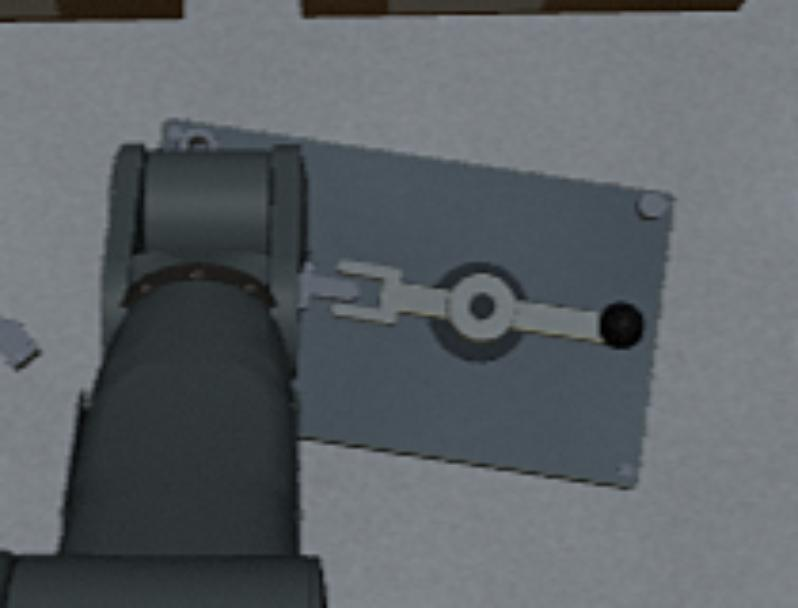

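The tongue tip at (357,289) is centred in the fork, and the slot bottom at (380,293) is about 18–19 mm further on.

Emit:
{"op": "carry_out", "data": {"plan": [[0, 4, 0, 0, 0, 0, 1], [0, 4, 0, 0, 0, 0, 1], [0, 4, 0, 0, 0, 0, 1], [0, 2, 0, 0, 0, 0, 1], [0, 1, 0, 0, 0, 0, 1], [0, 0, 0, 0, 0, 0, 1]]}}

```text
t: 8.82
tool_pos: [0.6021, 0.0203, 0.0433]
ee_rot: [[0.986, -0.167, 0.0], [-0.167, -0.986, -0.0], [0.0, 0.0, -1.0]]
contact_force: [0.1, -0.2, -0.6]
finger_gap: -0.0004
grip_force: 0.0
```

```bash
cat > tip.py <<'E'
exec(open('fork.py').read())
# bright (steel/white) run along the fork centre line, z=46 (tongue top): slot gap is dark
g=cv2.cvtColor(c['frame'],cv2.COLOR_BGR2GRAY).astype(np.float32); T=np.linalg.inv(c['cam_to_world']); out=[]
for y in range(60,150,3):
    w=np.r_[u['o']+u['y']*y/1e3,.046,1]; p=T@w; X=np.float32([[c['fx']*p[0]/-p[2]+c['cx']]]);Y=np.float32([[c['cy']+c['fy']*p[1]/p[2]]])
    out.append((y,int(cv2.remap(g,X,Y,1)[0,0])))
print(out)
E
python3 tip.py
```

```text
('unit mm', np.float64(0.8), np.float64(198.3), 'z', np.float64(43.3), 'yaw rel', np.float64(0.1), 'F', array([ 0.1, -0.2, -0.6]), 'gap', -0.0004, 't', 8.825)
59 [ 37.9 269.5] r 272.1 theta if ball 172.0
32 [ 43.4 137. ] r 143.7 theta if ball 162.4
114 [   0.3 -112.5] r 112.5 theta if ball 0.2
[(60, 112), (63, 112), (66, 113), (69, 114), (72, 115), (75, 113), (78, 119), (81, 108), (84, 77), (87, 87), (90, 99), (93, 100), (96, 99), (99, 99), (102, 99), (105, 99), (108, 99), (111, 99), (114, 99), (117, 99), (120, 99), (123, 98), (126, 99), (129, 98), (132, 96), (135, 76), (138, 68), (141, 66), (144, 66), (147, 66)]
```

Emit:
{"op": "carry_out", "data": {"plan": [[0, 1, 0, 0, 0, 0, 1], [0, 1, 0, 0, 0, 0, 1], [0, 1, 0, 0, 0, 0, 1], [0, 1, 0, 0, 0, 0, 1], [0, 0, 0, 0, 0, 0, 1]]}}

```text
t: 9.5
tool_pos: [0.6015, 0.0164, 0.0433]
ee_rot: [[0.986, -0.167, 0.0], [-0.167, -0.986, -0.0], [0.0, 0.0, -1.0]]
contact_force: [-0.2, 1.4, 0.7]
finger_gap: 0.0001
grip_force: 0.7
```

Emit:
{"op": "carry_out", "data": {"plan": [[0, 1, 0, 0, 0, 0, 1], [0, 0, 0, 0, 0, 0, 1]]}}

```text
t: 9.75
tool_pos: [0.6013, 0.0155, 0.0433]
ee_rot: [[0.986, -0.167, 0.0], [-0.167, -0.986, 0.0], [0.0, -0.0, -1.0]]
contact_force: [-0.6, 1.0, 1.2]
finger_gap: 0.0
grip_force: 0.9
```

```bash
python3 tip.py
```

```text
('unit mm', np.float64(0.9), np.float64(193.4), 'z', np.float64(43.3), 'yaw rel', np.float64(0.09), 'F', array([-0.6,  1. ,  1.2]), 'gap', 0.0, 't', 9.75)
55 [ 38.5 263.3] r 266.1 theta if ball 171.7
29 [ 46.6 131. ] r 139.0 theta if ball 160.4
114 [   0.3 -112.5] r 112.5 theta if ball 0.2
[(60, 113), (63, 112), (66, 111), (69, 113), (72, 114), (75, 114), (78, 118), (81, 113), (84, 95), (87, 98), (90, 98), (93, 99), (96, 99), (99, 99), (102, 99), (105, 98), (108, 98), (111, 98), (114, 98), (117, 99), (120, 98), (123, 99), (126, 90), (129, 69), (132, 66), (135, 66), (138, 67), (141, 66), (144, 66), (147, 67)]
```

Emit:
{"op": "carry_out", "data": {"plan": [[0, 1, 0, 0, 0, 0, 1], [0, 0, 0, 0, 0, 0, 1]]}}

```text
t: 10.05
tool_pos: [0.6012, 0.0145, 0.0433]
ee_rot: [[0.986, -0.167, 0.0], [-0.167, -0.986, -0.0], [0.0, 0.0, -1.0]]
contact_force: [0.9, 1.4, 2.1]
finger_gap: -0.0001
grip_force: 1.1
```

Emit:
{"op": "carry_out", "data": {"plan": [[0, 1, 0, 0, 0, 0, 1], [0, 0, 0, 0, 0, 0, 1]]}}

```text
t: 10.3
tool_pos: [0.6011, 0.0142, 0.0434]
ee_rot: [[0.986, -0.167, 0.0], [-0.167, -0.986, 0.001], [0.0, -0.001, -1.0]]
contact_force: [1.0, 7.3, 1.9]
finger_gap: 0.0001
grip_force: 3.6
```

The force rose to 7 N and motion stopped, so the tongue is against the slot's bottom. I back off and raise the tool.

Emit:
{"op": "carry_out", "data": {"plan": [[0, -10, 0, 0, 0, 0, 1], [0, -25, 0, 0, 0, 0, 1], [0, -20, 0, 0, 0, 0, 1], [0, 0, -50, 0, 0, 0, 1], [0, 0, -50, 0, 0, 0, 1], [0, -50, 0, 0, 0, 0, 1], [0, -50, 0, 0, 0, 0, 1], [0, 0, 0, 0, 0, 0, 1]]}}

```text
t: 11.3
tool_pos: [0.6267, 0.1697, 0.1431]
ee_rot: [[0.987, -0.163, 0.0], [-0.163, -0.987, 0.0], [0.0, -0.0, -1.0]]
contact_force: [0.2, -0.2, -1.2]
finger_gap: -0.0002
grip_force: 0.0
```

```bash
python3 tip.py
```

```text
('unit mm', np.float64(-0.2), np.float64(349.7), 'z', np.float64(143.1), 'yaw rel', np.float64(0.31), 'F', array([ 0.2, -0.2, -1.2]), 'gap', -0.0002, 't', 11.3)
114 [   0.3 -112.5] r 112.5 theta if ball 0.2
94 [-91.  169.6] r 192.5 theta if ball -151.8
136 [-180.7  260.6] r 317.1 theta if ball -145.3
[(60, 114), (63, 113), (66, 114), (69, 114), (72, 115), (75, 115), (78, 119), (81, 115), (84, 102), (87, 100), (90, 100), (93, 100), (96, 99), (99, 99), (102, 99), (105, 99), (108, 100), (111, 100), (114, 100), (117, 99), (120, 99), (123, 99), (126, 98), (129, 99), (132, 99), (135, 100), (138, 100), (141, 100), (144, 99), (147, 101)]
```

View pics/b.png

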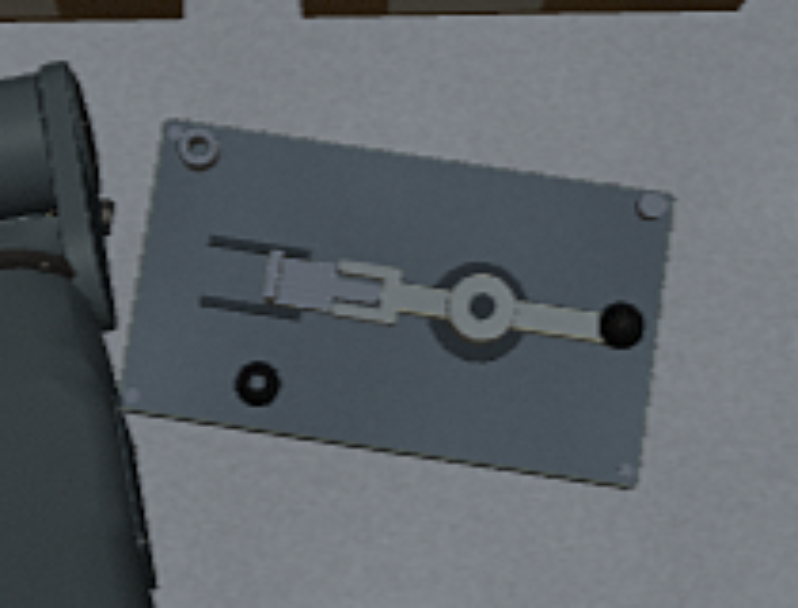

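The tongue tip at (380,290) is fully home in the fork, and the spacer, knob and pin stand where they were. I hand the job in.

```bash
python3 -c "
from station import bot
print(bot.job_done())"
```

```text
the job is handed in; nothing more can be done
None
```

The crank's fork faces the slide to within about 0.2°, the tongue is against the bottom of the slot, and the spacer, knob and pin still stand in place; I handed the job in at about 11 s, and no verdict came back.

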